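# Turn specimen blocks over between two capped trays on a turning stand

### The job

Turn the three specimen blocks over without touching them. Cap the blue tray that holds them with the empty white tray, open side to open side and edges flush, then grip the two trays together and swing them across to the face of the stand where the white tray lay, so that the blocks come to lie in the white tray with their dark faces showing. Then lift the emptied blue tray squarely off the white one by its tab and put it back where it was on its own face of the stand, open side outward, and leave the bottle, petri dishes, tape and pen alone.

Things in the scene. Friction and masses are not known exactly. Their poses are not given: they have to be found in the camera images.
- stand_centre (a point): Grey W-shaped stand fixed on a low riser board 75 mm above the freezer top, base 140 mm along its valley (x) by 150 mm across (y). Point: centre of its underside. Two 130 mm long faces look at each other across the valley, each leaning outward 30 degrees from vertical, with a ledge square to it at its foot that carries the lower edge of one tray or of two stacked ones. The ledges meet mid-valley 40 mm up.
- blue_foot (a point): Middle of the foot line of the stand's +y face, where the blue tray starts; axes as the stand's. From here the face rises 55 mm along (y, z) = (+0.5, 0.866); its ledge runs 33 mm square to it. A tray in place lies flat on the face with its lower long edge on the ledge: its centre is then 50 mm up the face and 7.5 mm off it (22.5 mm for a second tray on the first).
- white_foot (a point): Middle of the foot line of the stand's -y face, where the white tray starts; axes as the stand's. From here the face rises 55 mm along (y, z) = (-0.5, 0.866); its ledge runs 33 mm square to it. Trays overhang the top of the face by 45 mm (plus the tab), so fingers fit on both sides of them there.
- blue_tray_centre (a point): Blue open tray, 150 x 100 mm over the rim, 15 mm thick, floor 3 mm with flat outside, inside 132 x 82 x 12 mm, about 150 g. Point: its centre, half-way through the 15 mm. x along the 150 mm, y up the slope towards the tabbed long edge, z out of the open side. Holds the blocks; starts on the +y face, open to the valley.
- white_tray_centre (a point): White open tray, 150 x 100 mm over the rim, 15 mm thick, floor 3 mm with flat outside, inside 132 x 82 x 12 mm, about 150 g. Point: its centre, half-way through the 15 mm. x along the 150 mm, y up the slope towards the tabbed long edge, z out of the open side. Empty, same shape; starts on the -y face, open to the valley, its x against the stand's x.
- blue_tab (a point): Middle of the blue tray's grip tab: flat, 36 mm wide, 6 mm thick, standing 30 mm out from the tray's upper long edge, in its plane and flush with the outside of its floor. Axes as the tray's; in the tray's axes it lies at (-35, +65, -4.5) mm from the tray's centre. It is at the stand's x of about -35 mm.
- white_tab (a point): Middle of the white tray's grip tab: flat, 36 mm wide, 6 mm thick, standing 30 mm out from the tray's upper long edge, in its plane and flush with the outside of its floor. Axes as the tray's; in the tray's axes it lies at (-35, +65, -4.5) mm from the tray's centre. At the stand's x of about +35 mm: with the trays rim to rim the two tabs do not overlap and each can be gripped alone.
- block_0: The first of three loose slippery resin blocks side by side in the blue tray, 34 x 60 x 20 mm, 50 g, cream on one face, dark polished stone on the other. Origin: centre of the dark face, on the blue tray's floor at first, so that the block stands 8 mm above the rim. x along the 34 mm, y along the 60 mm, z from the dark to the cream face. The robot must not touch it.
- block_1: The second of three loose slippery resin blocks side by side in the blue tray, 34 x 60 x 20 mm, 50 g, cream on one face, dark polished stone on the other. Origin: centre of the dark face, on the blue tray's floor at first, so that the block stands 8 mm above the rim. x along the 34 mm, y along the 60 mm, z from the dark to the cream face. The robot must not touch it.
- block_2: The third of three loose slippery resin blocks side by side in the blue tray, 34 x 60 x 20 mm, 50 g, cream on one face, dark polished stone on the other. Origin: centre of the dark face, on the blue tray's floor at first, so that the block stands 8 mm above the rim. x along the 34 mm, y along the 60 mm, z from the dark to the cream face. The robot must not touch it.
- bottle: Bystander: white plastic bottle, 46 mm across, 92 mm tall; origin at the centre of its foot.
- petri: Bystander: two closed clear petri dishes stacked, 62 mm across, 30 mm tall; origin at the centre of the foot.
- tape: Bystander: roll of blue tape lying flat, 94 mm across, 19 mm tall; origin at the centre of the underside.
- pen: Bystander: blue marker pen lying flat, 10 x 135 x 8 mm; origin at the centre of the underside.
There are look-alikes about, which are no part of the job. What is shaped like the block_1 but yellow is not meant.

How it is judged:
By the outcome, as a careful person would: the job done as asked, in the order asked, and still so for the second after the job is handed in, with the robot touching nothing.
It also fails if it takes over 61 s, if anything falls off the work surface, if the arm or the gripper's body presses on something with over 40 N, if the wrist force passes 120 N, or if a joint passes its speed limit or range.

### The arm

A 6-joint arm with a two-finger parallel gripper is mounted at the origin on a cart in front of the work surface, level with it; the furniture and walls round the work are solid. World frame = base frame: x ahead of the robot, y to its left, z up, the work surface at z = 0. Lengths are in mm, angles in rad, forces in N, time in s.
With the tool pointing down it reaches from about 275 to 750 mm from the base axis. Payload 10.2 kg.
Tool frame: the origin (TCP) lies on the centre line of the jaws, within the pads' length; the fingertips stand 17 mm ahead of it and the grasp point (between the pads) lies 2 mm behind it (ctrl.tip_extent is the distance from the TCP to the fingertips, in mm); z points along the fingers, y is the line along which they close (so a half turn about z gives the same grasp; the last joint's range is limited). The gripper opens to 85 mm and grips with 20 to 120 N. Pads are 22 mm wide; open, the fingers measure 114 mm over their backs; the gripper's body (76 mm by 85 mm) begins 54 mm behind the grasp point. The pads swing forward as they close: fully open they stand 13 mm farther back than shut.
Start: joints at [1.06, 0.313, 1.498, -0, 1.331, -0.223], TCP at [149.031, 503.41, 248.294] pointing down, gripper open.
Joint ranges: [-2.94, 2.94], [-0.97, 2.17], [0.19, 2.56], [-1.23, 4.37], [0.02, 3.11], [-2.88, 2.88]. Speed limits (rad/s): [2.39, 2.39, 3.01, 3.14, 3.14, 3.14].

### API

Orientations are given as a unit quaternion [w, x, y, z].
In Python, from rig import sensors, capture, ctrl, cut_out, place_of gives the robot as it stands.
- The arm moves only by the shell command python3 -m jog 'ROWS' [FORCE]. ROWS is JSON, a list of rows, each a list of 3 entries, a list of its own where there are three numbers: the shift along the world's x, y, z in mm, then the turn, a rotation vector about the world's x, y, z in degrees, then the closure, from 0 (fully open) to 1 (shut). A call has exactly 8 rows; each row is the pose to reach, as a shift and turn from the pose commanded when the call began; what a row does not reach only later rows make up. A row lasts 1/12 s, in which the tool goes at most 41.7 mm and 7.16 degrees, less where a joint would pass 70% of its speed; a pose out of reach is approached as far as the arm can. A call with a gripper value outside its range is refused whole. The fingers move at their own pace and stop on an object; FORCE is the grip in N (left out, the last holds). Time passes only in rows, so rows that repeat a pose let the fingers close, or fill a call up. It gives the time, the measured TCP pose, the force and the opening at its end, in the units of the state.
- sensors.sense(): the state, without advancing time (a new reading comes with each control period).
- capture(name): name is "side" or "top"; returns a dict with "color" (400x640x3 uint8, blue, green, red), "z_map" (400x640 float32, mm along the optical axis (not along the pixel's ray), 0 where there is no reading), "camera_matrix" (3x3 intrinsics, pixels), "k1" (the pictures are not rectified: a ray, as slopes to the right and down, at radius r is drawn at 1 + k1 r^2 times it, then the intrinsics apply), "R" (3x3) and "t" (3): a world point X has camera coordinates R X + t. Camera axes: x right, y down, z forward; pixel columns grow to the right and rows downward; lengths in mm; the calibration is good to about 2 mm. A picture is of the moment at which its call begins.
- ctrl.finish_job(): hands the job in, once; it reports no verdict.
Trained networks look in a picture, given as the dict that the camera call returned (one of the last four; its "shot" number tells which), for a name from the list of things; names that differ only in an ending like _2 or _b are one class to them, and where a whole thing is asked for, a point or a joint stands for the part that bears it (a point fixed in the world has none). Each returns a list of dicts, best first, with "p" (0 to 1); they miss things now and then, are a little off and sometimes report something else, mostly with a low value. They report only what shows in the picture. A call takes as long as a camera call. They do not tell look-alikes from the thing itself.
- cut_out(picture, query): "region" (400x640 bool, what is visible of it) and "box" ([left, top, right, bottom] in pixels, round what is visible of it).
- place_of(picture, query): "centre" ([row, column] in pixels: a listed point, or the origin of a listed thing).
The state is a dict: "time_s": time; "joints": joint angles; "dq": joint speeds; "tau": joint torques, N m; "eef_pos": TCP position; "ee_rot": TCP orientation; "force": force on the tool from outside, world axes, zero at the start; "wrist_torque": the same for the moment, N m; "grip_width": opening from 0.0 (shut) to 1.0 (fully open).
Only numpy, scipy, OpenCV 4.12 (cv2) and the standard library are available. Lean on these libraries where they do the work, as an engineer would, in place of code of your own. Each camera call takes 0.05 s, during which the arm holds its last target. There are 200 camera calls.

## Working session

There is one attempt and no reset: what is moved stays moved. The work goes in short steps, Python scripts to look and compute and a shell command to move; the robot and the scene stay as the last step left them, time stands still between calls to the robot, and variables do not carry over. Pictures are saved under pics/ and viewed, on a budget of 10 in all, crops included, one or two more only if the job needs it, and the job is handed in when it is done.

```bash
ls; mkdir -p pics; cat > h.py <<'E'
import numpy as np, cv2
from rig import sensors, capture, ctrl, cut_out, place_of
def ray(c,u,v):
    K=np.array(c["camera_matrix"],float)
    p=cv2.undistortPoints(np.array([[[u,v]]],float),K,np.array([c["k1"],0,0,0,0]))[0,0] if False else None
    x=np.array([(u-K[0,2])/K[0,0],(v-K[1,2])/K[1,1]]); s=x.copy()
    for _ in range(20): s=x/(1+c["k1"]*(s@s))
    return np.array([s[0],s[1],1.])
def world(c,u,v,z=None):
    d=ray(c,u,v)
    if z is None:
        w=c["z_map"][int(v)-1:int(v)+2,int(u)-1:int(u)+2]; w=w[w>0]; z=np.median(w) if len(w) else np.nan
    return np.array(c["R"]).T@(d*z-np.array(c["t"]))
def pix(c,X):
    q=np.array(c["R"])@np.array(X,float)+np.array(c["t"]); s=q[:2]/q[2]; s=s*(1+c["k1"]*(s@s))
    K=np.array(c["camera_matrix"]); return K[0,0]*s[0]+K[0,2],K[1,1]*s[1]+K[1,2]
def cloud(c,m):
    v,u=np.nonzero(m&(c["z_map"]>0)); return np.array([world(c,a,b,c["z_map"][b,a]) for a,b in zip(u,v)])
E
python3 - <<'E'
from h import *
print(sensors.sense())
for n in("side","top"):
    c=capture(n); cv2.imwrite(f"pics/{n}0.png",c["color"])
    print(n,"campos",-np.array(c["R"]).T@c["t"])
    for q in["stand_centre","blue_foot","white_foot","blue_tray_centre","white_tray_centre","blue_tab","white_tab","block_0","bottle","petri","tape","pen"]:
        for r in place_of(c,q)[:4]:
            v,u=r["centre"]; print(q,round(r["p"],2),np.round([u,v]),np.round(world(c,u,v)))
E
```

```text
pics
{'time_s': 0.0, 'joints': array([ 1.05959213e+00,  3.13428452e-01,  1.49846215e+00, -7.10842259e-06,
        1.33098663e+00, -2.23377301e-01]), 'dq': array([-3.31661222e-04,  7.82416612e-04,  4.83415865e-04, -2.59506233e-04,
        1.46735141e-03, -3.02976713e-05]), 'tau': array([-1.00569872e-03, -4.12278914e+01, -2.59737915e+01, -2.60967499e-04,
        4.26081780e-03, -2.24748868e-05]), 'eef_pos': array([148.91135657, 503.18536188, 247.73665024]), 'ee_rot': array([-2.27415964e-04,  1.43416325e-01,  9.89662238e-01, -6.00688367e-04]), 'force': array([0.1848251 , 0.62755406, 0.18677995]), 'wrist_torque': array([ 0.00615777,  0.06580781, -0.0217658 ]), 'grip_width': 1.000444593863223}
side campos [-158.38945545 -305.63833928  934.34890639]
stand_centre 0.98 [276. 221.] [495.  -5.  86.]
blue_foot 0.96 [263. 216.] [466.  17. 137.]
white_foot 0.75 [287. 218.] [497. -41. 107.]
blue_tray_centre 0.9 [255. 205.] [478.  39. 165.]
blue_tray_centre 0.49 [265. 221.] [453.   8. 132.]
white_tray_centre 0.59 [291. 205.] [532. -45. 126.]
blue_tab 0.83 [238. 204.] [437.  66. 206.]
white_tab 0.69
[... 434 characters left out ...]
e_foot 0.58 [268. 227.] [480.  27. 151.]
white_foot 0.9 [297. 212.] [519. -36. 109.]
white_foot 0.66 [401. 250.] [ 424. -294.   89.]
blue_tray_centre 0.87 [257. 223.] [487.  49. 167.]
white_tray_centre 0.89 [303. 212.] [517. -53. 135.]
blue_tab 0.8 [244. 242.] [441.  69. 204.]
white_tab 0.63 [311. 185.] [566. -79. 210.]
block_0 0.79 [263. 226.] [480.  35. 163.]
block_0 0.79 [357. 114.] [ 806. -196.   24.]
block_0 0.71 [255. 207.] [525.  54. 168.]
block_0 0.55 [266. 239.] [450.  27. 167.]
bottle 0.82 [402. 251.] [ 421. -295.   94.]
bottle 0.71 [263. 223.] [488.  37. 163.]
petri 0.82 [395. 172.] [ 635. -294.   33.]
tape 0.91 [404. 208.] [ 541. -318.    3.]
pen 0.46 [311. 187.] [562. -80. 211.]
```

```bash
python3 - <<'E'
import cv2
t=cv2.imread("pics/top0.png"); s=cv2.imread("pics/side0.png")
a=cv2.resize(t[140:300,200:440],(800,533)); cv2.imwrite("pics/a.png",a)
b=cv2.resize(s,(640,400)); cv2.imwrite("pics/b.png",b)
E
```

```text
(no output)
```

View pics/a.png

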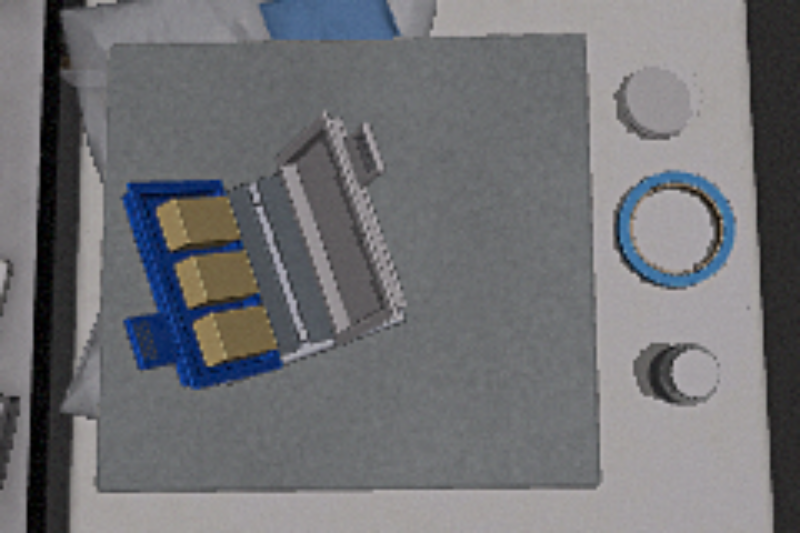

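View pics/b.png

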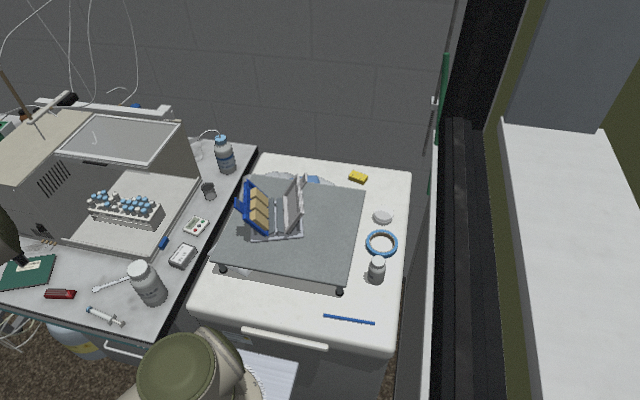

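Views: in the top crop the stand is at (270,260) of 800x533 with the blue tray and its three cream blocks to the left, the blue tab at (150,340), and the white tray to the right with its tab at (370,150). In the side view a yellow block at (358,176) is the look-alike for a block. I won't go near it, and everything I will handle is blue or white and on the stand. Next I fit the stand pose.

```bash
cat >> h.py <<'E'
a=np.sqrt(3)/2
def frame(yaw,o):
    c,s=np.cos(yaw),np.sin(yaw); return np.array([[c,-s,0],[s,c,0],[0,0,1.]]),np.array(o,float)
B=np.array([[1,0,0],[0,.5,-a],[0,a,.5]])            # blue tray axes in stand frame (cols x, up, out)
W=np.array([[-1,0,0],[0,-.5,a],[0,a,.5]])           # white
fb=np.array([0,33*a,23.5]); fw=np.array([0,-33*a,23.5])
cb=fb+B@[0,50,7.5]; cw=fw+W@[0,50,7.5]
PTS=dict(stand_centre=[0,0,0],blue_foot=fb,white_foot=fw,blue_tray_centre=cb,white_tray_centre=cw,
 blue_tab=cb+B@[-35,65,-4.5],white_tab=cw+W@[-35,65,-4.5])
def boxlines(ctr,R,h):
    P=[ctr+R@(np.array(s)*h) for s in np.array(np.meshgrid([-1,1],[-1,1],[-1,1])).reshape(3,-1).T]
    return [(P[i],P[j]) for i in range(8) for j in range(i) if bin(i^j).count('1')==1]
E
python3 - <<'E'
from h import *
from scipy.optimize import least_squares
from rig import ctrl
print("tip",ctrl.tip_extent)
C={n:capture(n) for n in("side","top")}
obs=[]
for n,c in C.items():
    for q in PTS:
        r=place_of(c,q)
        if r: obs.append((c,q,r[0]["centre"][1],r[0]["centre"][0],n))
def res(x):
    R,o=frame(x[3],x[:3]); return np.concatenate([np.array(pix(c,R@PTS[q]+o))-[u,v] for c,q,u,v,n in obs])
s=least_squares(res,[495,0,75,.35],loss="soft_l1",x_scale=[10,10,10,.1]); print("reproj",np.round(s.x,3))
for o,r in zip(obs,s.fun.reshape(-1,2)): print(o[4],o[1],np.round(r,1))
# depth icp on trays' solid boxes
T=[]
for n,c in C.items():
    for q in("blue_tray_centre","white_tray_centre"):
        r=cut_out(c,q); 
        if r: 
            m=cv2.erode(r[0]["region"].astype(np.uint8),np.ones((2,2)))>0
            P=cloud(c,m); T.append((n,q,P)); print(n,q,len(P),r[0]["box"],np.round(np.median(P,0)))
def sd(P,lo,hi): # unsigned distance to box volume
    d=np.maximum(np.maximum(lo-P,P-hi),0); return np.linalg.norm(d,axis=1)
def solid(L): # tray walls, floor, tab, blocks(blue)
    D=[sd(L,*map(np.array,b)) for b in [((-75,-50,-7.5),(75,50,-4.5)),((-75,41,-7.5),(75,50,7.5)),((-75,-50,-7.5),(75,-41,7.5)),((-75,-50,-7.5),(-66,50,7.5)),((66,-50,-7.5),(75,50,7.5)),((-53,50,-7.5),(-17,80,-1.5))]]
    return np.min(D,0)
def res2(x):
    R,o=frame(x[3],x[:3]); out=[]
    for n,q,P in T:
        L=(P-o)@R; M,k=(B,cb) if q[0]=='b' else (W,cw)
        L=(L-k)@M; d=solid(L); out.append(d)
    return np.concatenate(out)
s2=least_squares(res2,s.x,loss="cauchy",f_scale=2,x_scale=[10,10,10,.1]); print("icp",np.round(s2.x,3),np.median(s2.fun))
g=cloud(C["top"],np.pad(np.ones((4,8),bool),((260,136),(310,322)))); print("riser z",np.median(g[:,2]))
g=cloud(C["top"],np.pad(np.ones((4,8),bool),((290,106),(400,232)))); print("table z",np.median(g[:,2]))
V=[]
for n,c in C.items():
    R,o=frame(s.x[3],s.x[:3]); im=cv2.resize(c["color"],None,fx=5,fy=5)
    for k,M,col in((cb,B,(0,255,255)),(cw,W,(0,0,255))):
        for l in boxlines(k,M,np.array([75,50,7.5]))+boxlines(k+M@[-35,65,-4.5],M,np.array([18,15,3])):
            p=[tuple(int(5*w+2) for w in pix(c,R@z+o)) for z in l]; cv2.line(im,p[0],p[1],col,1)
    u,v=map(int,pix(c,o+[0,0,60])); V.append(im[(v-55)*5:(v+55)*5,(u-40)*5:(u+40)*5])
cv2.imwrite("pics/fit.png",np.hstack(V))
E
```

```text
tip 17.0
reproj [5.01603e+02 7.05000e-01 6.96400e+01 2.70000e-01]
side stand_centre [2.7 4.3]
side blue_foot [ 1.1 -0.3]
side white_foot [ 1.3 -0. ]
side blue_tray_centre [-1.   0.1]
side white_tray_centre [-0.6 -0.6]
side blue_tab [ 1.4 -0.5]
side white_tab [-4.5 -0.9]
top stand_centre [-2.3 -0.3]
top blue_foot [ 4.3 -2.5]
top white_foot [-1.8  3.9]
top blue_tray_centre [ 1.2 -0.7]
top white_tray_centre [-3.1  2.4]
top blue_tab [ 2.5 -0.2]
top white_tab [-1.   4.2]
side blue_tray_centre 343 [236.3, 179.5, 266.3, 233.8] [449.  62. 182.]
side white_tray_centre 877 [281.2, 174.6, 309.7, 231.6] [525. -55. 144.]
top blue_tray_centre 811 [236.1, 190.5, 283.8, 256.7] [466.  64. 185.]
top white_tray_centre 1481 [285.3, 173.8, 321.6, 245.8] [527. -55. 144.]
icp [ 5.04322e+02 -4.67900e+00  7.56560e+01  3.27000e-01] 0.0
riser z 76.31549460216127
table z 1.2309989969775563
```

View pics/fit.png

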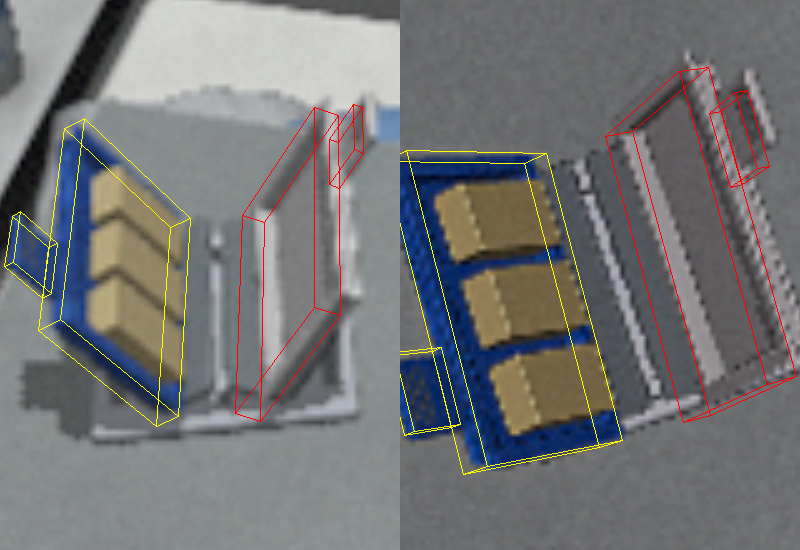

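The reprojection-fit overlay is visibly rotated against both trays (white tray lines at (690,70)–(790,380) are off by several px). I'll refine it with surface depth, z fixed at 75, and check again.

```bash
cat > fit.py <<'E'
from h import *
from scipy.optimize import least_squares
C={n:capture(n) for n in("side","top")}
boxes=[((-75,-50,-7.5),(75,50,-4.5)),((-75,41,-7.5),(75,50,7.5)),((-75,-50,-7.5),(75,-41,7.5)),((-75,-50,-7.5),(-66,50,7.5)),((66,-50,-7.5),(75,50,7.5)),((-53,50,-7.5),(-17,80,-1.5))]
def solid(L):
    D=[]
    for lo,hi in boxes:
        q=np.maximum(np.array(lo)-L,L-np.array(hi)); D.append(np.linalg.norm(np.maximum(q,0),axis=1)+np.minimum(q.max(1),0))
    return np.min(D,0)
T=[]
for n,c in C.items():
    for q in("blue_tray_centre","white_tray_centre"):
        r=cut_out(c,q)
        m=cv2.erode(r[0]["region"].astype(np.uint8),np.ones((3,3)))>0
        T.append((n,q,cloud(c,m)))
def res2(x,T=T):
    R,o=frame(x[2],[x[0],x[1],75]); out=[]
    for n,q,P in T:
        M,k=(B,cb) if q[0]=='b' else (W,cw)
        d=solid(((P-o)@R-k)@M); out.append(d/np.sqrt(len(d))*20)
    return np.concatenate(out)
for name,TT in(("all",T),("side",T[:2]),("top",T[2:]),("blue",T[::2]),("white",T[1::2])):
    s=least_squares(res2,[504,-4,.33],loss="cauchy",f_scale=1.5,x_scale=[10,10,.1],args=(TT,)); print(name,np.round(s.x,3),np.median(abs(s.fun)))
    if name=="all": X=s.x
V=[]
for n,c in C.items():
    R,o=frame(X[2],[X[0],X[1],75]); im=cv2.resize(c["color"],None,fx=5,fy=5)
    for k,M,col in((cb,B,(0,255,255)),(cw,W,(0,0,255))):
        for l in boxlines(k,M,np.array([75,50,7.5]))+boxlines(k+M@[-35,65,-4.5],M,np.array([18,15,3])):
            p=[tuple(int(5*w+2) for w in pix(c,R@z+o)) for z in l]; cv2.line(im,p[0],p[1],col,1)
    u,v=map(int,pix(c,o+[0,0,60])); V.append(im[(v-55)*5:(v+55)*5,(u-40)*5:(u+40)*5])
cv2.imwrite("pics/fit2.png",np.hstack(V))
E
python3 fit.py
```

```text
all [ 5.06335e+02 -3.61300e+00  3.42000e-01] 0.773189842502528
side [ 5.06298e+02 -3.56700e+00  3.42000e-01] 0.860910252888673
top [ 5.0678e+02 -6.8720e+00  3.3000e-01] 0.4247996236328966
blue [5.0466e+02 3.1680e+00 3.6700e-01] 2.829599447001362
white [ 5.06866e+02 -3.66500e+00  3.29000e-01] 0.6095897926253934
```

View pics/fit2.png

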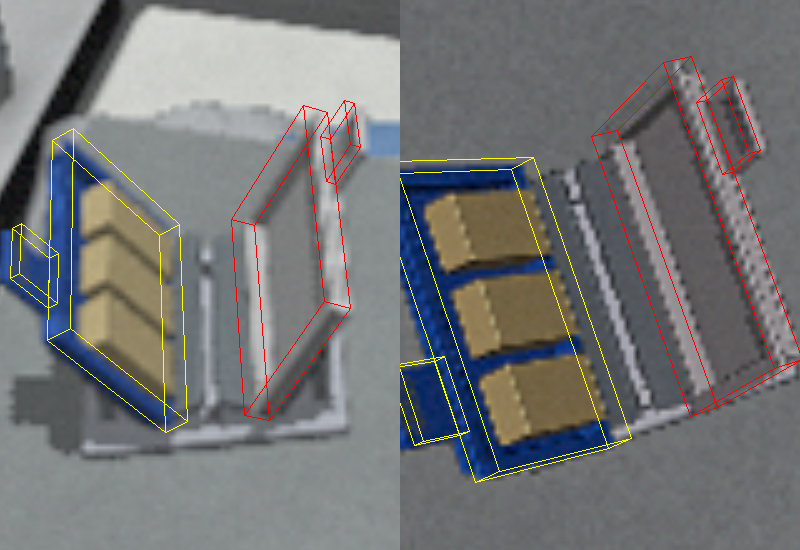

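```bash
cat > sil.py <<'E'
from h import *
from scipy.optimize import minimize
C={n:capture(n) for n in("side","top")}
S=8
def render(c,parts,u0,v0,w,h):
    im=np.zeros((h*S,w*S),np.uint8)
    for P in parts:
        q=np.array([pix(c,p) for p in P]); q=((q-[u0,v0]+.5)*S).astype(np.float32)
        cv2.fillConvexPoly(im,cv2.convexHull(q).astype(np.int32),255)
    return cv2.resize(im,(w,h),interpolation=cv2.INTER_AREA)/255.
cor=lambda lo,hi:np.array([[ [lo,hi][i][0],[lo,hi][j][1],[lo,hi][k][2]] for i in(0,1) for j in(0,1) for k in(0,1)])
bx=[cor((-75,-50,-7.5),(75,50,7.5)),cor((-53,50,-7.5),(-17,80,-1.5))]
def fit(M,k,masks,x0):
    def cost(x):
        R,o=frame(x[3],x[:3]); e=0
        for c,m,w in masks:
            u0,v0=220,150
            e+=(w*(render(c,[((b@M.T+k)@R.T)+o for b in bx],u0,v0,120,110)-m)**2).sum()
        return e
    s=minimize(cost,x0,method="Nelder-Mead",options=dict(initial_simplex=np.array([x0]+[np.array(x0)+d for d in np.diag([6,6,6,.06])]),xatol=.01,fatol=.01,maxiter=400)); return s
for nm,M,k in(("blue",B,cb),("white",W,cw)):
    ms={}
    for n,c in C.items():
        im=c["color"][150:260,220:340].astype(int); b,g,r=im[...,0],im[...,1],im[...,2]
        cream=(r-b>25); w=1-cv2.dilate(cream.astype(np.uint8),np.ones((3,3))).astype(float)
        m=((b-r>45).astype(float)) if nm=="blue" else cut_out(c,"white_tray_centre")[0]["region"][150:260,220:340].astype(float)
        if nm=="white": w[:]=1
        else:
            w[:, 66:]=0; 
            nb,l,st,_=cv2.connectedComponentsWithStats(m.astype(np.uint8)); m=(l==1+np.argmax(st[1:,4])).astype(float)
        ms[n]=(c,m,w)
    for sub in(["side","top"],["side"],["top"]):
        s=fit(M,k,[ms[z] for z in sub],[506,-4,75,.335]); R,o=frame(s.x[3],s.x[:3]); print(nm,sub,np.round(s.x,3),round(s.fun,1),"centre",np.round(R@k+o,1))
E
python3 sil.py
```

```text
blue ['side', 'top'] [5.05779e+02 1.79200e+00 7.26100e+01 3.56000e-01] 260.1 centre [489.4  45.9 143.2]
blue ['side'] [5.50018e+02 2.69650e+01 1.72540e+01 3.19000e-01] 53.8 centre [535.3  71.7  87.8]
blue ['top'] [5.04379e+02 1.17000e-01 7.69010e+01 3.34000e-01] 167.8 centre [488.9  44.6 147.5]
white ['side', 'top'] [ 5.09978e+02 -4.37300e+00  7.09520e+01  2.96000e-01] 176.7 centre [523.7 -49.4 141.5]
white ['side'] [5.55773e+02 1.32920e+01 1.64350e+01 3.23000e-01] 39.8 centre [570.7 -31.4  87. ]
white ['top'] [ 5.11276e+02 -3.62500e+00  4.85340e+01  3.22000e-01] 47.7 centre [526.2 -48.3 119.1]
```

```bash
cat > go.py <<'E'
from h import *
from scipy.spatial.transform import Rotation as Ro
import sys
ST=np.array([506.5,-3,75]); YAW=.333
def cur():
    s=sensors.sense(); q=s["ee_rot"]; return np.array(s["eef_pos"]),Ro.from_quat([q[1],q[2],q[3],q[0]]),s
def delta(pos,y_t,z_t):
    "pos, tool y, tool z in stand frame -> shift, rotvec deg"
    R,_=frame(YAW,ST); p=R@np.array(pos)+ST
    y=R@np.array(y_t,float); z=R@np.array(z_t,float); x=np.cross(y,z)
    Q=Ro.from_matrix(np.c_[x,y,z]); p0,Q0,_=cur()
    return p,p-p0,(Q*Q0.inv()).as_rotvec(degrees=True)
def show(tag,*a):
    p,d,r=delta(*a); print(tag,"abs",np.round(p,1),"shift",np.round(d,1),"turn",np.round(r,1))
E
python3 - <<'E'
from go import *
up=W[:,1]; out=W[:,2]
tab=lambda h,n=-4.5: cw+W@[-35,h,n]
for h in(150,100,72): show(h,tab(h),out,-up)
E
```

```text
150 abs [ 580.8 -110.6  273.2] shift [ 431.7 -614.    24.9] turn [30.5  0.7 34.7]
100 abs [572.6 -87.  229.9] shift [ 423.6 -590.4  -18.4] turn [30.5  0.7 34.7]
72 abs [568.  -73.8 205.7] shift [ 419.  -577.2  -42.6] turn [30.5  0.7 34.7]
```

```bash
python3 -m jog '[[[20,-20,30],[3,0,4],0],[[40,-55,60],[6,0,8],0],[[65,-90,60],[9,0,12],0],[[88,-124,60],[12,0,16],0],[[112,-158,60],[15,0,20],0],[[136,-192,60],[18,0,24],0],[[160,-226,60],[21,0,28],0],[[184,-260,60],[24,0,31],0]]' 60
python3 -m jog '[[[24,-34,0],[3,0,2],0],[[48,-68,0],[6,0,3],0],[[72,-102,0],[6,0,3],0],[[96,-136,0],[6,0,3],0],[[120,-170,0],[6,0,3],0],[[144,-204,0],[6,0,3],0],[[168,-238,0],[6,0,3],0],[[192,-272,0],[6,0,3],0]]'
cat > w.py <<'E'
from go import *
up=W[:,1]; out=W[:,2]
tab=lambda h,n=-4.5: cw+W@[-35,h,n]
for h in(150,110,72): show(h,tab(h),out,-up)
E
python3 w.py
```

```text
time_s: 3.47
eef_pos: [299.4, 291.6, 308.4]
ee_rot: [-0.029, -0.119, 0.973, 0.195]
force: [1.8, 0.5, 0.3]
grip_width: 1.002
time_s: 4.13
eef_pos: [492.0, 18.6, 307.8]
ee_rot: [-0.029, -0.144, 0.959, 0.243]
force: [0.7, 0.6, -0.4]
grip_width: 1.002
150 abs [ 580.8 -110.6  273.2] shift [  88.8 -129.2  -34.6] turn [1.3 1.3 2.2]
110 abs [574.2 -91.7 238.6] shift [  82.2 -110.3  -69.3] turn [1.3 1.3 2.2]
72 abs [568.  -73.8 205.7] shift [  76.   -92.4 -102.2] turn [1.3 1.3 2.2]
```

```bash
python3 -m jog '[[[28,-38,0],[0,0,0],0.2],[[56,-76,0],[1.3,1.3,2.2],0.5],[[84,-114,-20],[1.3,1.3,2.2],0.5],[[84,-114,-52],[1.3,1.3,2.2],0.5],[[83,-112,-64],[1.3,1.3,2.2],0.5],[[83,-112,-64],[1.3,1.3,2.2],0.5],[[83,-112,-64],[1.3,1.3,2.2],0.5],[[83,-112,-64],[1.3,1.3,2.2],0.5]]'
python3 w.py; python3 - <<'E'
from h import *
V=[]
for n in("side","top"):
    c=capture(n); u,v=map(int,pix(c,[570,-80,200])); V.append(cv2.resize(c["color"][v-40:v+35,u-35:u+35],(400,428),interpolation=cv2.INTER_CUBIC))
cv2.imwrite("pics/g1.png",np.hstack(V))
E
```

```text
time_s: 4.8
eef_pos: [574.3, -91.0, 245.7]
ee_rot: [-0.042, -0.161, 0.953, 0.254]
force: [0.3, -0.2, 0.6]
grip_width: 0.5
150 abs [ 580.8 -110.6  273.2] shift [  6.4 -19.6  27.5] turn [ 0.1  0.2 -0. ]
110 abs [574.2 -91.7 238.6] shift [-0.1 -0.7 -7.1] turn [ 0.1  0.2 -0. ]
72 abs [568.  -73.8 205.7] shift [ -6.3  17.2 -40. ] turn [ 0.1  0.2 -0. ]
```

View pics/g1.png

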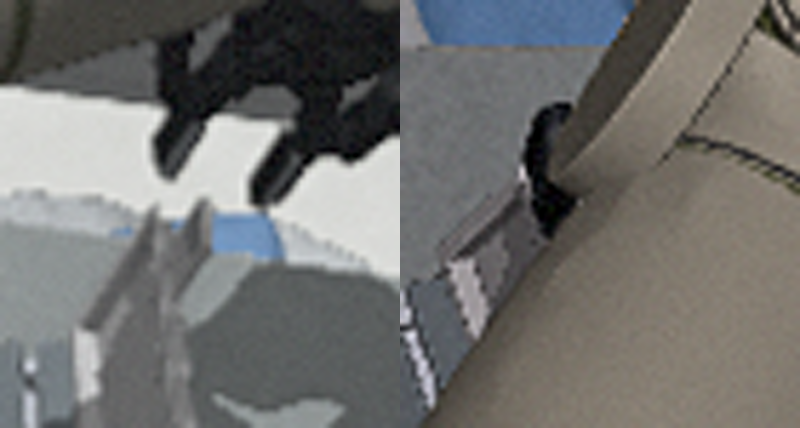

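The tab end at about (205,205) in the side crop lies between the fingertips at (170,175) and (265,195), in line with the approach. Going down and closing.

```bash
python3 -m jog '[[[-2,6,-13],[0,0,0],0.5],[[-4,11,-26],[0,0,0],0.5],[[-6,17,-39],[0,0,0],0.5],[[-6,17,-39],[0,0,0],0.7],[[-6,17,-39],[0,0,0],1],[[-6,17,-39],[0,0,0],1],[[-6,17,-39],[0,0,0],1],[[-6,17,-39],[0,0,0],1]]' 40
python3 w.py
```

```text
time_s: 5.57
eef_pos: [568.6, -74.9, 206.0]
ee_rot: [-0.042, -0.16, 0.953, 0.255]
force: [1.7, -2.6, 3.7]
grip_width: 0.062
150 abs [ 580.8 -110.6  273.2] shift [ 12.1 -35.8  67.2] turn [0.1 0.1 0. ]
110 abs [574.2 -91.7 238.6] shift [  5.6 -16.9  32.6] turn [0.1 0.1 0. ]
72 abs [568.  -73.8 205.7] shift [-0.6  1.1 -0.3] turn [0.1 0.1 0. ]
```

```bash
cat > swing.py <<'E'
from go import *
R,_=frame(YAW,ST); p0,Q0,_=cur(); l=R.T@(p0-ST); A=np.array([0,0,40.])
def rx(t): return Ro.from_rotvec([np.radians(t),0,0]).as_matrix()
if __name__=="__main__":
    sgn=float(sys.argv[1]); lift=W[:,1] if sgn<0 else B[:,1]
    for k in range(0,11):
        q=A+rx(sgn*6*k)@(l-A+8*lift); print(k,np.round(R@q+ST-p0).astype(int).tolist(),np.round(R@np.array([sgn*6*k,0,0]),1).tolist())
E
python3 swing.py -1
python3 - <<'E'
from go import *
from swing import *
print("tcp in white axes",np.round(W.T@(l-cw),1))
Wc=np.c_[[-1,0,0],B[:,1],-B[:,2]]
for dn in(36,12,0): print(dn,np.round(R@(cb+B@[0,1,15+dn]+Wc@[-35,72,-4.5])+ST,1))
E
```

```text
0 [1, -4, 7] [0.0, 0.0, 0.0]
1 [-2, 6, 16] [-5.7, -2.0, 0.0]
2 [-6, 17, 24] [-11.3, -3.9, 0.0]
3 [-10, 29, 31] [-17.0, -5.9, 0.0]
4 [-14, 41, 36] [-22.7, -7.8, 0.0]
5 [-19, 54, 40] [-28.4, -9.8, 0.0]
6 [-23, 67, 42] [-34.0, -11.8, 0.0]
7 [-28, 81, 43] [-39.7, -13.7, 0.0]
8 [-32, 94, 43] [-45.4, -15.7, 0.0]
9 [-37, 107, 41] [-51.0, -17.7, 0.0]
10 [-41, 120, 38] [-56.7, -19.6, 0.0]
tcp in white axes [-35.2  72.9  -5.4]
36 [528.   42.  236.5]
12 [521.2  61.7 224.5]
0 [517.8  71.5 218.5]
```

```bash
python3 -m jog '[[[1,-2,4],[0,0,0],1],[[1,-4,7],[0,0,0],1],[[-2,6,16],[-5.7,-2,0],1],[[-6,17,24],[-11.3,-3.9,0],1],[[-10,29,31],[-17,-5.9,0],1],[[-14,41,36],[-22.7,-7.8,0],1],[[-19,54,40],[-28.4,-9.8,0],1],[[-23,67,42],[-34,-11.8,0],1]]' 80
python3 -m jog '[[[-5,14,1],[-5.7,-1.9,0],1],[[-9,27,1],[-11.4,-3.9,0],1],[[-14,40,-1],[-17,-5.9,0],1],[[-18,53,-4],[-22.7,-7.8,0],1],[[-18,53,-4],[-22.7,-7.8,0],1],[[-18,53,-4],[-22.7,-7.8,0],1],[[-18,53,-4],[-22.7,-7.8,0],1],[[-18,53,-4],[-22.7,-7.8,0],1]]'
python3 - <<'E'
from go import *
Wc=np.c_[[-1,0,0],B[:,1],-B[:,2]]
R,_=frame(YAW,ST)
for dn in(36,12,0): show(dn,cb+B@[0,1,15+dn]+Wc@[-35,72,-4.5],-B[:,2],-B[:,1])
V=[]
for n in("side","top"):
    c=capture(n); u,v=map(int,pix(c,[490,20,170])); V.append(cv2.resize(c["color"][v-50:v+50,u-37:u+37],(400,540),interpolation=cv2.INTER_CUBIC))
cv2.imwrite("pics/s1.png",np.hstack(V))
E
```

```text
time_s: 6.23
eef_pos: [545.0, -7.0, 248.3]
ee_rot: [0.011, -0.165, 0.985, -0.054]
force: [1.0, 0.4, -1.9]
grip_width: 0.047
time_s: 6.9
eef_pos: [527.5, 44.7, 243.2]
ee_rot: [0.043, -0.159, 0.953, -0.255]
force: [0.0, -0.1, -2.7]
grip_width: 0.047
36 abs [528.   42.  236.5] shift [ 0.5 -2.7 -6.7] turn [-0.1  0.   0.1]
12 abs [521.2  61.7 224.5] shift [ -6.3  16.9 -18.7] turn [-0.1  0.   0.1]
0 abs [517.8  71.5 218.5] shift [ -9.7  26.7 -24.7] turn [-0.1  0.   0.1]
```

View pics/s1.png

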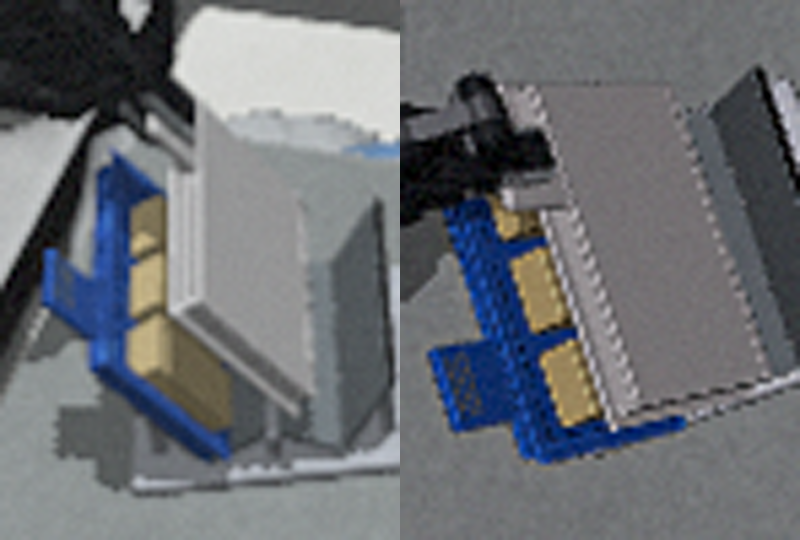

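Side crop: the white tray (185,320) is held parallel to the blue one, and the three blocks are in place. Next, close in along the normal to 10 mm and compare the ends.

```bash
python3 -m jog '[[[0,-2,-6],[0,0,0],1],[[-2,5,-11],[0,0,0],1],[[-5,12,-15],[0,0,0],1],[[-7,18,-19],[0,0,0],1],[[-7,18,-19],[0,0,0],1],[[-7,18,-19],[0,0,0],1],[[-7,18,-19],[0,0,0],1],[[-7,18,-19],[0,0,0],1]]'
cat > cap.py <<'E'
from go import *
Wc=np.c_[[-1,0,0],B[:,1],-B[:,2]]
for dn in(10,4,0,-2): show(dn,cb+B@[0,1,15+dn]+Wc@[-35,72,-4.5],-B[:,2],-B[:,1])
E
python3 cap.py; python3 - <<'E'
from go import *
V=[]; R,_=frame(YAW,ST); Wc=np.c_[[-1,0,0],B[:,1],-B[:,2]]
p0,_,_=cur(); wc=R.T@(p0-ST)-Wc@[-35,72,-4.5]; print("white centre stand",wc,"cap",B.T@(wc-cb))
for n in("side","top"):
    c=capture(n); im=cv2.resize(c["color"],None,fx=5,fy=5,interpolation=cv2.INTER_CUBIC)
    for k,M,col in((cb,B,(0,255,255)),(wc,Wc,(0,0,255))):
        for l in boxlines(k,M,np.array([75,50,7.5])):
            p=[tuple(int(5*w+2) for w in pix(c,R@z+ST)) for z in l]; cv2.line(im,p[0],p[1],col,1)
    u,v=map(int,pix(c,[480,40,170])); V.append(im[(v-55)*5:(v+55)*5,(u-40)*5:(u+40)*5])
cv2.imwrite("pics/s2.png",np.hstack(V))
E
```

```text
time_s: 7.67
eef_pos: [520.1, 63.9, 223.9]
ee_rot: [0.043, -0.16, 0.953, -0.255]
force: [0.2, 1.3, 0.6]
grip_width: 0.05
10 abs [520.6  63.3 223.5] shift [ 0.5 -0.6 -0.3] turn [-0. -0. -0.]
4 abs [518.9  68.2 220.5] shift [-1.2  4.3 -3.3] turn [-0. -0. -0.]
0 abs [517.8  71.5 218.5] shift [-2.4  7.6 -5.3] turn [-0. -0. -0.]
-2 abs [517.2  73.1 217.5] shift [-2.9  9.2 -6.3] turn [-0. -0. -0.]
white centre stand [-0.24650484 26.67880787 84.26641617] cap [-0.24650484  1.67524487 24.52868273]
```

View pics/s2.png

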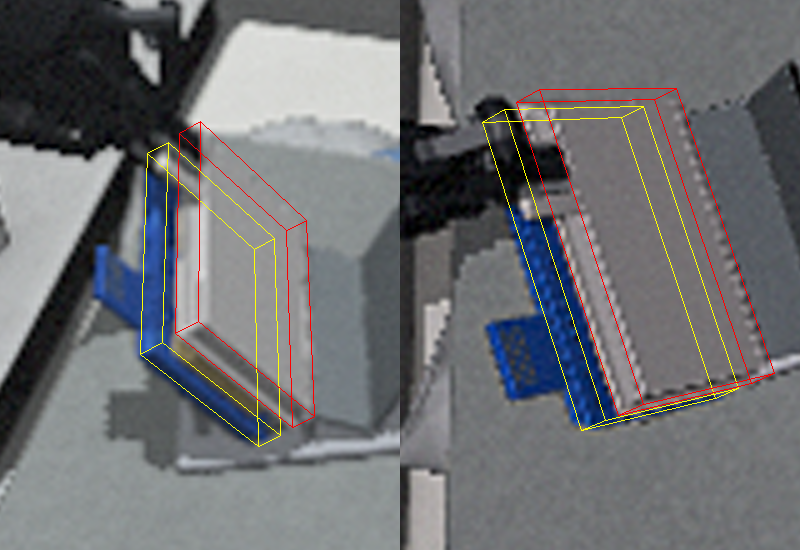

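```bash
cat > ends.py <<'E'
from go import *
R,_=frame(YAW,ST); Wc=np.c_[[-1,0,0],B[:,1],-B[:,2]]
def prof(c,k,M,end,u,n,t):
    # end = stand-x sign; profile of colour vs offset t in stand x beyond the nominal end
    P=[R@(k+M@[0,u,n]+[end*75+d,0,0])+ST for d in t]; q=np.array([pix(c,p) for p in P],np.float32)
    return cv2.remap(c["color"],q[:,0].reshape(1,-1),q[:,1].reshape(1,-1),cv2.INTER_LINEAR)[0].astype(float)
def edge(c,k,M,end,us,ns):
    t=np.arange(-14,14.1,.25); s=0
    for u in us:
        for n in ns: s=s+prof(c,k,M,end,u,n,t)
    s=s/len(us)/len(ns); g=np.linalg.norm(s[12:]-s[:-12],axis=1); i=g.argmax(); w=g[max(0,i-6):i+7]
    return round(float((w*t[6:-6][max(0,i-6):i+7]).sum()/w.sum()),1),round(float(g[i]))
if __name__=="__main__":
    p0,_,_=cur(); wc=R.T@(p0-ST)-Wc@[-35,72,-4.5]
    for n in("top","side"):
        c=capture(n)
        print(n,"white floor near",edge(c,wc,Wc,-1,[-30,-10,10,30],[-7.5]),"far",edge(c,wc,Wc,1,[-30,-10,10],[-7.5]))
        print(n,"white top near",edge(c,wc,Wc,-1,[50],[-4,0,4]),"blue top near",edge(c,cb,B,-1,[50],[-4,0,4]),"blue floor-edge",edge(c,cb,B,-1,[49,50],[-6,-3]))
E
python3 ends.py
```

```text
top white floor near (-2.4, 71) far (-5.8, 9)
top white top near (-1.6, 108) blue top near (-1.3, 82) blue floor-edge (2.2, 53)
side white floor near (-11.7, 42) far (-10.9, 3)
side white top near (-3.2, 62) blue top near (-2.0, 46) blue floor-edge (-0.5, 56)
```

```bash
python3 -m jog '[[[0,2,-1],[0,0,0],1],[[0,4,-2],[0,0,0],1],[[-1,5,-3],[0,0,0],1],[[-1,6.5,-4],[0,0,0],1],[[-1.8,7.8,-5],[0,0,0],1],[[-1.8,7.8,-5],[0,0,0],1],[[-1.8,7.8,-5],[0,0,0],1],[[-1.8,7.8,-5],[0,0,0],1]]'
python3 cap.py
```

```text
time_s: 8.53
eef_pos: [518.6, 71.5, 219.3]
ee_rot: [0.043, -0.16, 0.952, -0.255]
force: [1.0, 1.5, 4.8]
grip_width: 0.051
10 abs [520.6  63.3 223.5] shift [ 2.  -8.2  4.2] turn [ 0.  0. -0.]
4 abs [518.9  68.2 220.5] shift [ 0.3 -3.3  1.2] turn [ 0.  0. -0.]
0 abs [517.8  71.5 218.5] shift [-0.8 -0.1 -0.8] turn [ 0.  0. -0.]
-2 abs [517.2  73.1 217.5] shift [-1.4  1.6 -1.8] turn [ 0.  0. -0.]
```

```bash
python3 -m jog '[[[0,0.8,-0.3],[0,0,0],1],[[-0.6,1.6,-0.7],[0,0,0],1],[[-0.6,1.6,-0.7],[0,0,0],1],[[-0.6,1.6,-0.7],[0,0,0],1],[[-0.8,2.4,-1.2],[0,0,0],1],[[-0.8,2.4,-1.2],[0,0,0],1],[[-0.8,2.4,-1.2],[0,0,0],1],[[-0.8,2.4,-1.2],[0,0,0],1]]'
python3 cap.py; python3 ends.py; python3 - <<'E'
from h import *
V=[]
for n in("side","top"):
    c=capture(n); u,v=map(int,pix(c,[480,50,170])); V.append(cv2.resize(c["color"][v-45:v+45,u-33:u+33],(400,545),interpolation=cv2.INTER_CUBIC))
cv2.imwrite("pics/s3.png",np.hstack(V))
E
```

```text
time_s: 9.2
eef_pos: [517.7, 73.7, 218.0]
ee_rot: [0.043, -0.16, 0.952, -0.256]
force: [1.0, -0.8, 5.3]
grip_width: 0.055
10 abs [520.6  63.3 223.5] shift [  3.  -10.4   5.5] turn [ 0.  0. -0.]
4 abs [518.9  68.2 220.5] shift [ 1.3 -5.5  2.5] turn [ 0.  0. -0.]
0 abs [517.8  71.5 218.5] shift [ 0.1 -2.2  0.5] turn [ 0.  0. -0.]
-2 abs [517.2  73.1 217.5] shift [-0.4 -0.6 -0.5] turn [ 0.  0. -0.]
top white floor near (1.2, 76) far (-7.0, 36)
top white top near (-1.2, 108) blue top near (-2.0, 57) blue floor-edge (1.9, 55)
side white floor near (-10.2, 49) far (-7.3, 5)
side white top near (-3.5, 54) blue top near (-0.8, 36) blue floor-edge (-0.2, 56)
```

View pics/s3.png

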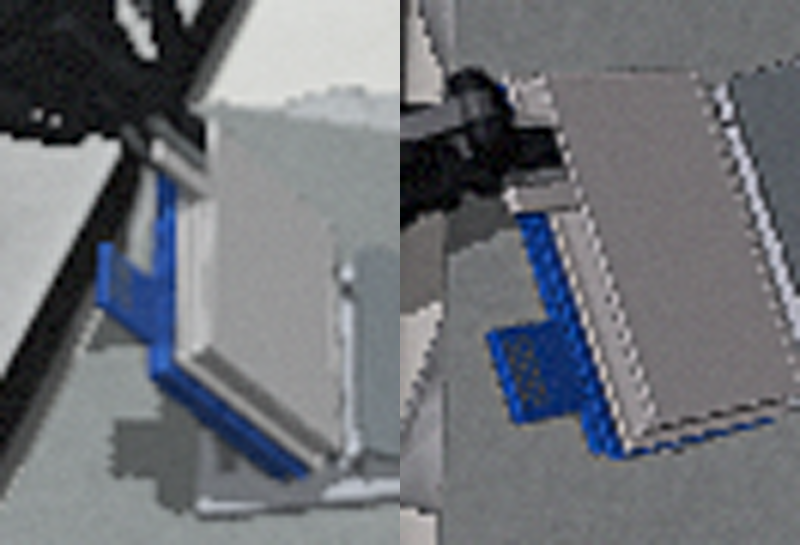

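```bash
python3 -m jog '[[[-0.3,0.8,-0.5],[0,0,0],1],[[-0.3,0.8,-0.5],[0,0,0],1],[[-0.6,1.6,-1],[0,0,0],1],[[-0.6,1.6,-1],[0,0,0],1],[[-0.8,2.4,-1.5],[0,0,0],1],[[-0.8,2.4,-1.5],[0,0,0],1],[[-0.8,2.4,-1.5],[0,0,0],1],[[-0.8,2.4,-1.5],[0,0,0],1]]'
python3 cap.py
```

```text
time_s: 10.07
eef_pos: [516.9, 76.1, 216.5]
ee_rot: [0.043, -0.16, 0.952, -0.256]
force: [-0.2, 0.2, 6.5]
grip_width: 0.048
10 abs [520.6  63.3 223.5] shift [  3.8 -12.8   7. ] turn [ 0.  0. -0.]
4 abs [518.9  68.2 220.5] shift [ 2.1 -7.9  4. ] turn [ 0.  0. -0.]
0 abs [517.8  71.5 218.5] shift [ 0.9 -4.6  2. ] turn [ 0.  0. -0.]
-2 abs [517.2  73.1 217.5] shift [ 0.4 -3.   1. ] turn [ 0.  0. -0.]
```

```bash
python3 -m jog '[[[-0.3,0.8,-0.5],[0,0,0],1],[[-0.3,0.8,-0.5],[0,0,0],1],[[-0.6,1.6,-1],[0,0,0],1],[[-0.6,1.6,-1],[0,0,0],1],[[-0.6,1.6,-1],[0,0,0],1],[[-0.6,1.6,-1],[0,0,0],1],[[-0.6,1.6,-1],[0,0,0],1],[[-0.6,1.6,-1],[0,0,0],1]]'
python3 ends.py; python3 - <<'E'
from h import *
V=[]
for n in("side","top"):
    c=capture(n); u,v=map(int,pix(c,[460,60,170])); V.append(cv2.resize(c["color"][v-30:v+30,u-22:u+22],(400,545),interpolation=cv2.INTER_CUBIC))
cv2.imwrite("pics/s4.png",np.hstack(V))
E
```

```text
time_s: 10.73
eef_pos: [516.4, 77.5, 215.7]
ee_rot: [0.043, -0.16, 0.952, -0.256]
force: [1.0, -0.9, 6.4]
grip_width: 0.05
top white floor near (-2.2, 73) far (-7.5, 20)
top white top near (3.6, 73) blue top near (0.9, 87) blue floor-edge (3.5, 71)
side white floor near (-11.3, 46) far (-9.2, 6)
side white top near (-2.5, 55) blue top near (-2.0, 59) blue floor-edge (-10.5, 51)
```

View pics/s4.png

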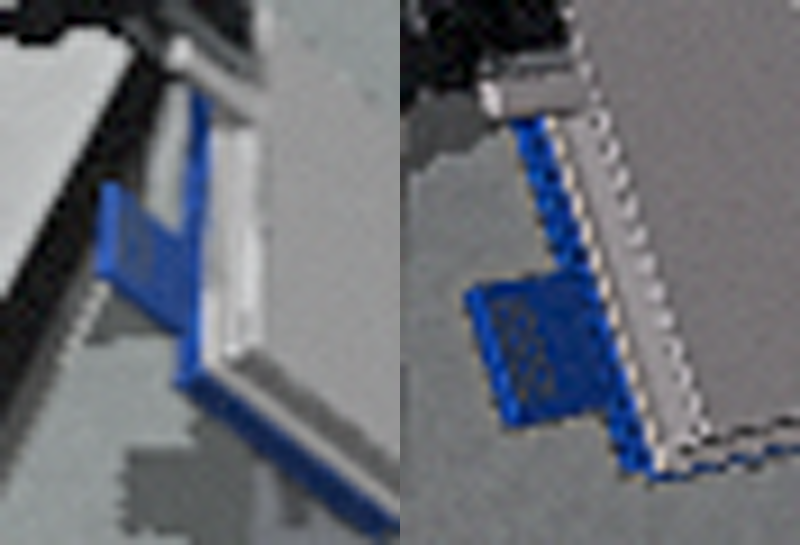

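```bash
cat > tri.py <<'E'
from go import *
R,_=frame(YAW,ST)
def tri(cs,pp):
    A=np.zeros((3,3));b=np.zeros(3)
    for c,p in zip(cs,pp):
        d=np.array(c["R"]).T@ray(c,*p); d/=np.linalg.norm(d); o=-np.array(c["R"]).T@np.array(c["t"]); M=np.eye(3)-np.outer(d,d); A+=M;b+=M@o
    X=np.linalg.solve(A,b); return X,[np.round(np.array(pix(c,X))-p,1) for c,p in zip(cs,pp)]
E
python3 - <<'E'
from tri import *
cs=[capture("side"),capture("top")]
o=[tuple(map(int,pix(c,[460,60,170]))) for c in cs]
f=lambda i,x,y:(o[i][0]-22+(x-400*i)/(400/44)-.5,o[i][1]-30+y/(545/60)-.5)
for nm,a_,b_ in(("blue floor corner",(178,382),(622,475)),("white floor corner",(243,350),(703,432)),("blue tab outer near",(100,278),(512,425)),("blue tab outer far",(105,185),(468,290))):
    X,e=tri(cs,[f(0,*a_),f(1,*b_)]); print(nm,np.round(X,1),"in blue-model axes",np.round(B.T@(R.T@(X-ST)-cb),1),e)
p0,_,_=cur(); Wc=np.c_[[-1,0,0],B[:,1],-B[:,2]]
print("white cmd in blue axes",np.round(B.T@(R.T@(p0-ST)-Wc@[-35,72,-4.5]-cb),1))
E
```

```text
blue floor corner [412.5  51.3 180.6] in blue-model axes [-71.1  47.9 -12.8] [array([-0.5, -0. ]), array([ 0.5, -0.2])]
white floor corner [422.   31.6 188.4] in blue-model axes [-68.5  43.7  10. ] [array([0.3, 0. ]), array([-0.4,  0.1])]
blue tab outer near [424.1  73.2 207.6] in blue-model axes [-53.   79.7 -13.9] [array([-0.1, -0. ]), array([ 0.1, -0. ])]
blue tab outer far [456.7  84.2 209.7] in blue-model axes [-18.6  81.4 -12.6] [array([-0.1, -0. ]), array([ 0.1, -0. ])]
white cmd in blue axes [0.6 1.6 8.3]
```

```bash
python3 - <<'E'
from tri import *
V=[]; Wc=np.c_[[-1,0,0],B[:,1],-B[:,2]]; kb=cb+B@[0,0,-5.5]; kw=cb+B@[0,0,9.5]
for n in("side","top"):
    c=capture(n); S=8; im=cv2.resize(c["color"],None,fx=S,fy=S,interpolation=cv2.INTER_CUBIC)
    for k,M,col in((kb,B,(0,255,255)),(kw,Wc,(0,0,255))):
        for l in boxlines(k,M,np.array([75,50,7.5]))+boxlines(k+M@[-35,65,-4.5],M,np.array([18,15,3])):
            p=[tuple(int(S*(w+.5)) for w in pix(c,R@z+ST)) for z in l]; cv2.line(im,p[0],p[1],col,1)
    u,v=map(int,pix(c,[475,50,165])); V.append(im[(v-36)*S:(v+36)*S,(u-25)*S:(u+25)*S])
cv2.imwrite("pics/s5.png",np.hstack(V))
E
```

```text
(no output)
```

View pics/s5.png

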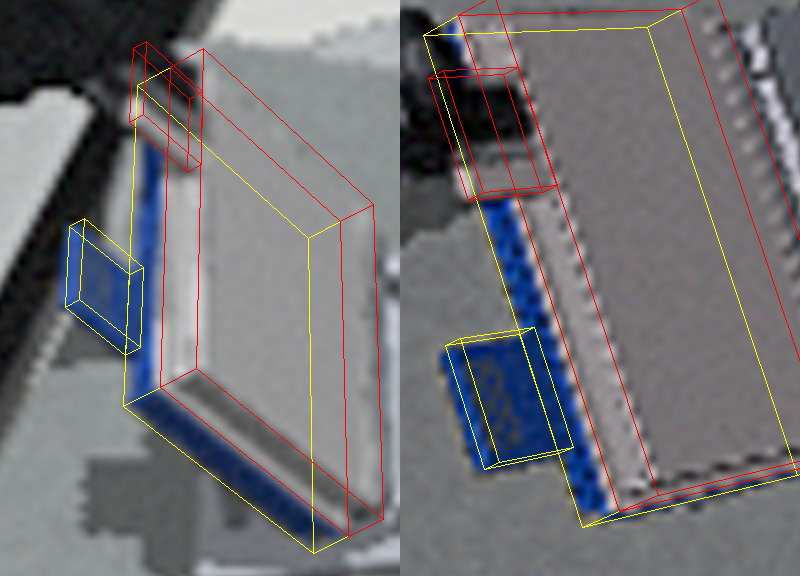

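The blue tab and the near ends of both trays agree with the overlay to about 1 px (blue sits 5.5 mm deeper than my stand model). The white tray looks 1–2 mm high at most. I'll press gently down to the ledge and in.

```bash
python3 -m jog '[[[0.1,-0.5,-0.9],[0,0,0],1],[[0.1,-0.5,-0.9],[0,0,0],1],[[0.2,-0.9,-1.7],[0,0,0],1],[[0.2,-0.9,-1.7],[0,0,0],1],[[0,-0.1,-2.2],[0,0,0],1],[[-0.3,0.7,-2.7],[0,0,0],1],[[-0.3,0.7,-2.7],[0,0,0],1],[[-0.3,0.7,-2.7],[0,0,0],1]]'
python3 cap.py
```

```text
time_s: 11.8
eef_pos: [516.6, 77.7, 215.5]
ee_rot: [0.045, -0.16, 0.952, -0.257]
force: [-4.3, -1.7, 22.1]
grip_width: 0.049
10 abs [520.6  63.3 223.5] shift [  4.  -14.4   8.1] turn [0.2 0.2 0. ]
4 abs [518.9  68.2 220.5] shift [ 2.3 -9.5  5.1] turn [0.2 0.2 0. ]
0 abs [517.8  71.5 218.5] shift [ 1.2 -6.2  3.1] turn [0.2 0.2 0. ]
-2 abs [517.2  73.1 217.5] shift [ 0.6 -4.6  2.1] turn [0.2 0.2 0. ]
```

```bash
python3 -m jog '[[[0.3,-0.7,2.7],[0,0,0],1],[[0.3,-0.7,2.7],[0,0,0],0.6],[[0.3,-0.7,2.7],[0,0,0],0.5],[[0.3,-0.7,2.7],[0,0,0],0.5],[[0.3,-0.7,2.7],[0,0,0],0.5],[[-4,12,24],[0,0,0],0.5],[[-9,26,48],[0,0,0],0],[[-12,35,65],[0,0,0],0]]'
cat > pair.py <<'E'
from go import *
for u in(150,110,70,31): show(u,cb+B@[0,u,2],-B[:,2],-B[:,1])
E
python3 pair.py
python3 - <<'E'
from tri import *
V=[]; Wc=np.c_[[-1,0,0],B[:,1],-B[:,2]]; kb=cb+B@[0,0,-5.5]; kw=cb+B@[0,0,9.5]
for n in("side","top"):
    c=capture(n); S=8; im=cv2.resize(c["color"],None,fx=S,fy=S,interpolation=cv2.INTER_CUBIC)
    u,v=map(int,pix(c,[475,50,165])); V.append(im[(v-36)*S:(v+36)*S,(u-25)*S:(u+25)*S])
cv2.imwrite("pics/s6.png",np.hstack(V))
E
```

```text
time_s: 12.47
eef_pos: [503.6, 114.5, 278.8]
ee_rot: [0.043, -0.16, 0.953, -0.255]
force: [0.1, 0.7, 0.2]
grip_width: 0.766
150 abs [467.2 110.7 276.5] shift [-36.4  -3.8  -2.3] turn [-0.  0. -0.]
110 abs [473.7  91.8 241.8] shift [-29.9 -22.7 -36.9] turn [-0.  0. -0.]
70 abs [480.2  72.9 207.2] shift [-23.3 -41.6 -71.6] turn [-0.  0. -0.]
31 abs [486.6  54.5 173.4] shift [ -16.9  -60.  -105.4] turn [-0.  0. -0.]
```

View pics/s6.png

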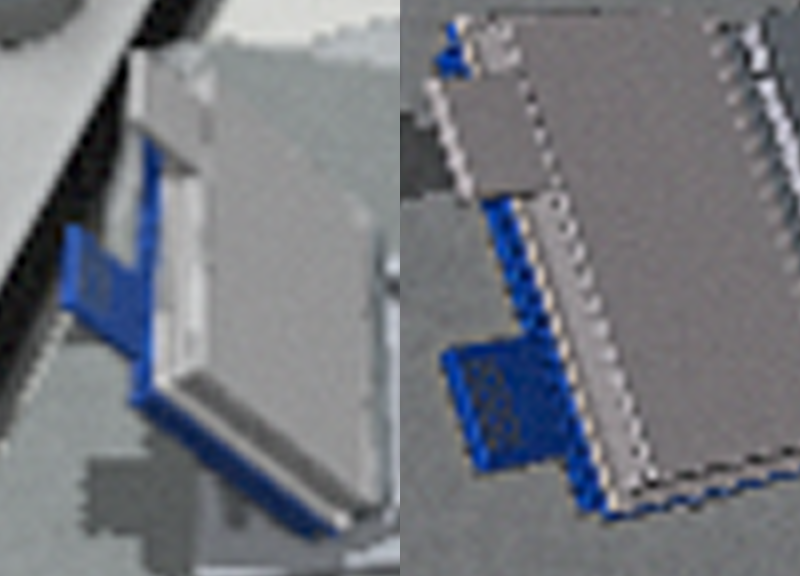

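The pair is capped and stands by itself with uniform strip widths (blue strip (490,200)→(600,510), white beside it). Both tabs are clear. Now grip both at stand x=0.

```bash
python3 -m jog '[[[-18,-2,-2],[0,0,0],0],[[-36,-4,-2],[0,0,0],0],[[-32,-16,-25],[0,0,0],0],[[-28,-29,-48],[0,0,0],0],[[-24,-40,-70],[0,0,0],0],[[-20,-51,-88],[0,0,0],0],[[-17,-60,-105],[0,0,0],0],[[-17,-60,-105],[0,0,0],0]]'
python3 -m jog '[[[0,0,0],[0,0,0],0.4],[[0,0,0],[0,0,0],0.6],[[0,0,0],[0,0,0],0.8],[[0,0,0],[0,0,0],1],[[0,0,0],[0,0,0],1],[[0,0,0],[0,0,0],1],[[0,0,0],[0,0,0],1],[[0,0,0],[0,0,0],1]]' 50
python3 pair.py
```

```text
time_s: 13.23
eef_pos: [485.2, 51.9, 168.4]
ee_rot: [0.039, -0.16, 0.953, -0.255]
force: [0.1, 0.4, -0.4]
grip_width: 0.997
time_s: 13.9
eef_pos: [486.9, 54.8, 173.0]
ee_rot: [0.044, -0.16, 0.953, -0.254]
force: [-2.6, 7.3, 2.5]
grip_width: 0.348
150 abs [467.2 110.7 276.5] shift [-19.7  55.9 103.5] turn [-0.1  0.1 -0.1]
110 abs [473.7  91.8 241.8] shift [-13.2  37.   68.8] turn [-0.1  0.1 -0.1]
70 abs [480.2  72.9 207.2] shift [-6.6 18.1 34.2] turn [-0.1  0.1 -0.1]
31 abs [486.6  54.5 173.4] shift [-0.3 -0.3  0.4] turn [-0.1  0.1 -0.1]
```

```bash
cat > sw2.py <<'E'
from go import *
R,_=frame(YAW,ST); p0,Q0,_=cur(); l=R.T@(p0-ST); A=np.array([0,0,40.])
rx=lambda t: Ro.from_rotvec([np.radians(t),0,0]).as_matrix()
print("now blue axes",np.round(B.T@(l-cb),1))
for k in range(11):
    q=A+rx(6*k)@(l-A+B@[0,10,0]); print(k,np.round(R@q+ST-p0).astype(int).tolist(),np.round(R@np.array([6.*k,0,0]),1).tolist())
u=(B.T@(l-cb))[1]-.7
for du,n in((10,30),(10,9),(3,9),(3,6.6),(0,6.6)): print(du,n,np.round(R@(cw+W@[-l[0],u+du,n])+ST,1), np.round(R@(cw+W@[-l[0],u+du,n])+ST-p0,1))
E
python3 sw2.py
```

```text
now blue axes [ 0.4 30.8  1.6]
0 [-2, 5, 9] [0.0, 0.0, 0.0]
1 [1, -2, 15] [5.7, 2.0, 0.0]
2 [3, -10, 21] [11.3, 3.9, 0.0]
3 [6, -18, 26] [17.0, 5.9, 0.0]
4 [9, -26, 30] [22.7, 7.8, 0.0]
5 [12, -35, 33] [28.4, 9.8, 0.0]
6 [15, -44, 35] [34.0, 11.8, 0.0]
7 [18, -53, 36] [39.7, 13.7, 0.0]
8 [22, -63, 36] [45.4, 15.7, 0.0]
9 [25, -72, 35] [51.0, 17.7, 0.0]
10 [28, -81, 33] [56.7, 19.6, 0.0]
10 30 [520.3 -41.8 195.2] [ 33.4 -96.6  22.3]
10 9 [526.2 -58.9 184.7] [  39.4 -113.8   11.8]
3 9 [525.1 -55.6 178.7] [  38.2 -110.5    5.7]
3 6.6 [525.8 -57.6 177.5] [  38.9 -112.4    4.5]
0 6.6 [525.3 -56.2 174.9] [  38.4 -111.     1.9]
```

```bash
python3 -m jog '[[[-1,3,5],[0,0,0],1],[[-2,5,9],[0,0,0],1],[[1,-2,15],[5.7,2,0],1],[[3,-10,21],[11.3,3.9,0],1],[[6,-18,26],[17,5.9,0],1],[[9,-26,30],[22.7,7.8,0],1],[[12,-35,33],[28.4,9.8,0],1],[[15,-44,35],[34,11.8,0],1]]' 80
python3 -m jog '[[[3,-9,1],[5.7,1.9,0],1],[[7,-19,1],[11.4,3.9,0],1],[[10,-28,0],[17,5.9,0],1],[[13,-37,-2],[22.7,7.8,0],1],[[13,-37,-2],[22.7,7.8,0],1],[[18,-52,-13],[22.7,7.8,0],1],[[18,-52,-13],[22.7,7.8,0],1],[[18,-52,-13],[22.7,7.8,0],1]]'
cat > wp.py <<'E'
from go import *
for du,n in((10,30),(10,9),(3,9),(3,6.6),(0,6.6),(-1,5)): show((du,n),cw+W@[-.4,30.1+du,n],W[:,2],-W[:,1])
E
python3 wp.py
```

```text
time_s: 14.57
eef_pos: [502.0, 9.3, 208.6]
ee_rot: [-0.008, -0.167, 0.985, 0.054]
force: [-0.8, -0.2, -3.7]
grip_width: 0.341
time_s: 15.23
eef_pos: [519.6, -42.3, 194.2]
ee_rot: [-0.043, -0.16, 0.953, 0.255]
force: [0.4, 0.3, -3.8]
grip_width: 0.34
(10, 30) abs [520.3 -41.8 195.3] shift [0.7 0.5 1.1] turn [ 0. -0. -0.]
(10, 9) abs [526.3 -58.9 184.8] shift [  6.7 -16.7  -9.4] turn [ 0. -0. -0.]
(3, 9) abs [525.1 -55.6 178.7] shift [  5.5 -13.3 -15.5] turn [ 0. -0. -0.]
(3, 6.6) abs [525.8 -57.6 177.5] shift [  6.2 -15.3 -16.7] turn [ 0. -0. -0.]
(0, 6.6) abs [525.3 -56.2 174.9] shift [  5.7 -13.9 -19.3] turn [ 0. -0. -0.]
(-1, 5) abs [525.6 -57.  173.3] shift [  6.  -14.7 -21. ] turn [ 0. -0. -0.]
```

Now bring it to the white face and down towards the ledge, watching the force.

```bash
python3 -m jog '[[[4,-8,-5],[0,0,0],1],[[6.7,-16.7,-9.4],[0,0,0],1],[[6,-15,-12],[0,0,0],1],[[5.5,-13.3,-15.5],[0,0,0],1],[[5.5,-13.3,-15.5],[0,0,0],1],[[6.2,-15.3,-16.7],[0,0,0],1],[[6.2,-15.3,-16.7],[0,0,0],1],[[6.2,-15.3,-16.7],[0,0,0],1]]'
python3 -m jog '[[[-0.2,0.5,-0.9],[0,0,0],1],[[-0.2,0.5,-0.9],[0,0,0],1],[[-0.4,1,-1.8],[0,0,0],1],[[-0.4,1,-1.8],[0,0,0],1],[[-0.5,1.4,-2.6],[0,0,0],1],[[-0.5,1.4,-2.6],[0,0,0],1],[[-0.5,1.4,-2.6],[0,0,0],1],[[-0.5,1.4,-2.6],[0,0,0],1]]'
python3 wp.py
```

```text
time_s: 15.9
eef_pos: [526.1, -57.7, 177.9]
ee_rot: [-0.043, -0.161, 0.953, 0.255]
force: [-0.2, -0.5, -4.6]
grip_width: 0.336
time_s: 16.57
eef_pos: [525.7, -56.6, 175.7]
ee_rot: [-0.042, -0.161, 0.953, 0.255]
force: [-2.0, -5.5, 4.4]
grip_width: 0.338
(10, 30) abs [520.3 -41.8 195.3] shift [-5.4 14.9 19.5] turn [ 0.   0.1 -0. ]
(10, 9) abs [526.3 -58.9 184.8] shift [ 0.6 -2.3  9. ] turn [ 0.   0.1 -0. ]
(3, 9) abs [525.1 -55.6 178.7] shift [-0.6  1.   3. ] turn [ 0.   0.1 -0. ]
(3, 6.6) abs [525.8 -57.6 177.5] shift [ 0.1 -1.   1.8] turn [ 0.   0.1 -0. ]
(0, 6.6) abs [525.3 -56.2 174.9] shift [-0.4  0.5 -0.8] turn [ 0.   0.1 -0. ]
(-1, 5) abs [525.6 -57.  173.3] shift [-0.1 -0.4 -2.5] turn [ 0.   0.1 -0. ]
```

```bash
python3 -m jog '[[[0.3,-0.8,-0.5],[0,0,0],1],[[0.3,-0.8,-0.5],[0,0,0],1],[[0.6,-1.6,-1],[0,0,0],1],[[0.6,-1.6,-1],[0,0,0],1],[[0.6,-1.6,-1],[0,0,0],1],[[0.6,-1.6,-1],[0,0,0],1],[[0.6,-1.6,-1],[0,0,0],1],[[0.6,-1.6,-1],[0,0,0],1]]'
python3 wp.py
```

```text
time_s: 17.23
eef_pos: [526.4, -57.8, 174.9]
ee_rot: [-0.042, -0.161, 0.952, 0.255]
force: [-1.0, -2.2, 4.2]
grip_width: 0.34
(10, 30) abs [520.3 -41.8 195.3] shift [-6.1 16.1 20.4] turn [-0.   0.1 -0. ]
(10, 9) abs [526.3 -58.9 184.8] shift [-0.2 -1.1  9.9] turn [-0.   0.1 -0. ]
(3, 9) abs [525.1 -55.6 178.7] shift [-1.3  2.2  3.9] turn [-0.   0.1 -0. ]
(3, 6.6) abs [525.8 -57.6 177.5] shift [-0.6  0.2  2.7] turn [-0.   0.1 -0. ]
(0, 6.6) abs [525.3 -56.2 174.9] shift [-1.1  1.6  0.1] turn [-0.   0.1 -0. ]
(-1, 5) abs [525.6 -57.  173.3] shift [-0.8  0.8 -1.6] turn [-0.   0.1 -0. ]
```

```bash
python3 -m jog '[[[0.3,-0.8,-0.5],[0,0,0],1],[[0.3,-0.8,-0.5],[0,0,0],1],[[0.6,-1.6,-1],[0,0,0],1],[[0.6,-1.6,-1],[0,0,0],1],[[0.8,-2.4,-1.5],[0,0,0],1],[[0.8,-2.4,-1.5],[0,0,0],1],[[0.8,-2.4,-1.5],[0,0,0],1],[[0.8,-2.4,-1.5],[0,0,0],1]]'
python3 wp.py | tail -2
```

```text
time_s: 17.9
eef_pos: [527.0, -59.0, 174.0]
ee_rot: [-0.042, -0.16, 0.952, 0.257]
force: [-1.7, -1.2, 8.6]
grip_width: 0.336
(0, 6.6) abs [525.3 -56.2 174.9] shift [-1.7  2.8  0.9] turn [-0.2  0.1 -0. ]
(-1, 5) abs [525.6 -57.  173.3] shift [-1.4  2.  -0.7] turn [-0.2  0.1 -0. ]
```

```bash
python3 -m jog '[[[0,0,0],[0,0,0],0.55],[[0,0,0],[0,0,0],0.4],[[0,0,0],[0,0,0],0.3],[[0,0,0],[0,0,0],0.2],[[0,0,0],[0,0,0],0.2],[[0,0,0],[0,0,0],0.2],[[5,-14,26],[0,0,0],0.2],[[10,-28,52],[0,0,0],0.2]]'
python3 -m jog '[[[5,-14,26],[0,0,0],0.2],[[10,-28,50],[0,0,0],0.3],[[10,-28,50],[0,0,0],0.5],[[-20,-38,50],[0,0,0],0.5],[[-25,-40,50],[0,0,0],0.5],[[-25,-40,50],[0,0,0],0.5],[[-25,-40,50],[0,0,0],0.5],[[-25,-40,50],[0,0,0],0.5]]'
python3 - <<'E'
from tri import *
V=[]; Bc=np.c_[[1,0,0],W[:,1],-W[:,2]]; kw=cw+W@[0,0,-4]; kb=cw+W@[0,0,11]
for n in("side","top"):
    c=capture(n); S=7; im=cv2.resize(c["color"],None,fx=S,fy=S,interpolation=cv2.INTER_CUBIC)
    for k,M,col in((kb,Bc,(0,255,255)),(kw,W,(0,0,255))):
        for l in boxlines(k,M,np.array([75,50,7.5]))+boxlines(k+M@[-35,65,-4.5],M,np.array([18,15,3])):
            p=[tuple(int(S*(w+.5)) for w in pix(c,R@z+ST)) for z in l]; cv2.line(im,p[0],p[1],col,1)
    u,v=map(int,pix(c,[515,-50,165])); V.append(im[(v-42)*S:(v+42)*S,(u-28)*S:(u+28)*S])
cv2.imwrite("pics/s7.png",np.hstack(V))
show("tab150",cw+W@[35,120,7.5],W[:,2],-W[:,1])
E
```

```text
time_s: 18.57
eef_pos: [536.5, -88.0, 224.6]
ee_rot: [-0.044, -0.161, 0.952, 0.256]
force: [-1.0, -0.8, 0.8]
grip_width: 0.799
time_s: 19.23
eef_pos: [512.4, -128.0, 274.5]
ee_rot: [-0.043, -0.161, 0.952, 0.255]
force: [0.6, -0.2, -0.1]
grip_width: 0.498
tab150 abs [ 506.3 -109.5  253.2] shift [ -6.1  18.4 -21.2] turn [-0.   0.  -0.1]
```

View pics/s7.png

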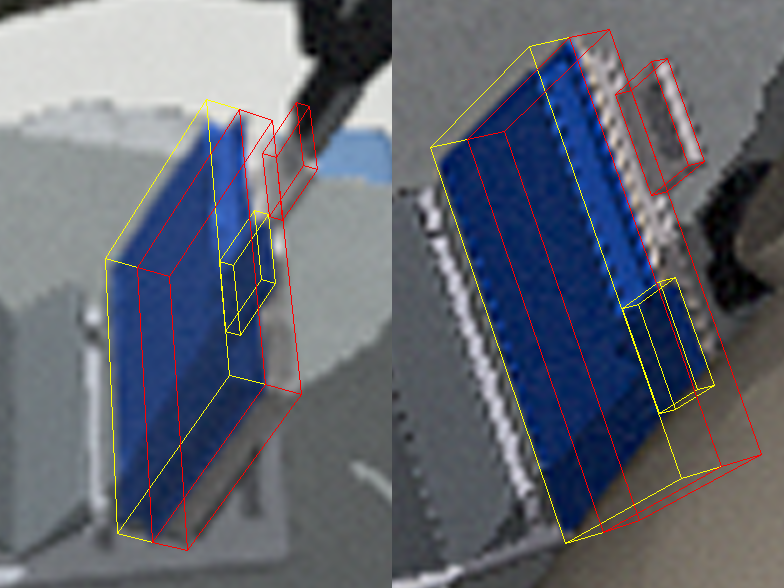

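The pair stands on the white face, capped, with no slip visible. The blue tab at (670,345) in the top crop matches the overlay. Next, grip the blue tab alone.

```bash
cat > bt.py <<'E'
from go import *
for u,n in((110,15.5),(72,15.5)): show((u,n),cw+W@[35,u,n],W[:,2],-W[:,1])
E
python3 bt.py
```

```text
(110, 15.5) abs [502.4 -98.2 248.6] shift [-10.   29.7 -25.9] turn [-0.   0.  -0.1]
(72, 15.5) abs [496.2 -80.3 215.7] shift [-16.2  47.7 -58.8] turn [-0.   0.  -0.1]
```

```bash
python3 -m jog '[[[-10,30,0],[0,0,0],0.5],[[-10,30,-15],[0,0,0],0.5],[[-10,30,-26],[0,0,0],0.5],[[-10,30,-26],[0,0,0],0.5],[[-12,36,-37],[0,0,0],0.5],[[-14,42,-48],[0,0,0],0.5],[[-16,47.5,-58],[0,0,0],0.5],[[-16,47.5,-58],[0,0,0],0.5]]'
python3 -m jog '[[[0,0,0],[0,0,0],0.7],[[0,0,0],[0,0,0],0.9],[[0,0,0],[0,0,0],1],[[0,0,0],[0,0,0],1],[[0,0,0],[0,0,0],1],[[0,0,0],[0,0,0],1],[[0,0,0],[0,0,0],1],[[0,0,0],[0,0,0],1]]' 40
python3 bt.py; python3 - <<'E'
from go import *
R,_=frame(YAW,ST); p,_,_=cur(); print(np.round(W.T@(R.T@(p-ST)-cw),1))
E
```

```text
time_s: 20.0
eef_pos: [495.5, -80.4, 215.2]
ee_rot: [-0.044, -0.16, 0.952, 0.256]
force: [-0.9, -0.4, -0.1]
grip_width: 0.498
time_s: 20.67
eef_pos: [496.3, -81.4, 217.4]
ee_rot: [-0.042, -0.16, 0.953, 0.255]
force: [0.5, -2.9, 6.4]
grip_width: 0.061
(110, 15.5) abs [502.4 -98.2 248.6] shift [  6.1 -16.9  31.2] turn [ 0.1  0.1 -0. ]
(72, 15.5) abs [496.2 -80.3 215.7] shift [-0.1  1.1 -1.7] turn [ 0.1  0.1 -0. ]
[35.3 74.  15.5]
```

```bash
python3 -m jog '[[[0.1,-0.3,0.6],[0,0,0],1],[[-0.4,1.2,1.6],[0,0,0],1],[[-1,2.8,2.6],[0,0,0],1],[[-1.5,4.5,3.6],[0,0,0],1],[[-2.4,7,5.1],[0,0,0],1],[[-3.2,9.4,6.6],[0,0,0],1],[[-4.1,11.9,8.1],[0,0,0],1],[[-5,14.5,9.6],[0,0,0],1]]' 80
python3 -m jog '[[[-0.9,2.5,1.5],[0,0,0],1],[[-1.7,4.9,3],[0,0,0],1],[[-2.6,7.4,4.5],[0,0,0],1],[[-3.4,9.8,6],[0,0,0],1],[[-4.3,12.3,7.5],[0,0,0],1],[[-5.1,14.7,9],[0,0,0],1],[[-6,17,10.5],[0,0,0],1],[[-6,17,10.5],[0,0,0],1]]'
python3 - <<'E'
from tri import *
V=[]
for n in("side","top"):
    c=capture(n); S=7; im=cv2.resize(c["color"],None,fx=S,fy=S,interpolation=cv2.INTER_CUBIC)
    u,v=map(int,pix(c,[515,-40,165])); V.append(im[(v-42)*S:(v+42)*S,(u-28)*S:(u+28)*S])
cv2.imwrite("pics/s8.png",np.hstack(V))
E
```

```text
time_s: 21.33
eef_pos: [490.9, -66.3, 226.5]
ee_rot: [-0.042, -0.16, 0.953, 0.255]
force: [0.8, -4.0, 1.5]
grip_width: 0.05
time_s: 22.0
eef_pos: [484.8, -48.9, 237.1]
ee_rot: [-0.043, -0.161, 0.952, 0.255]
force: [0.5, 1.0, -1.8]
grip_width: 0.05
```

View pics/s8.png

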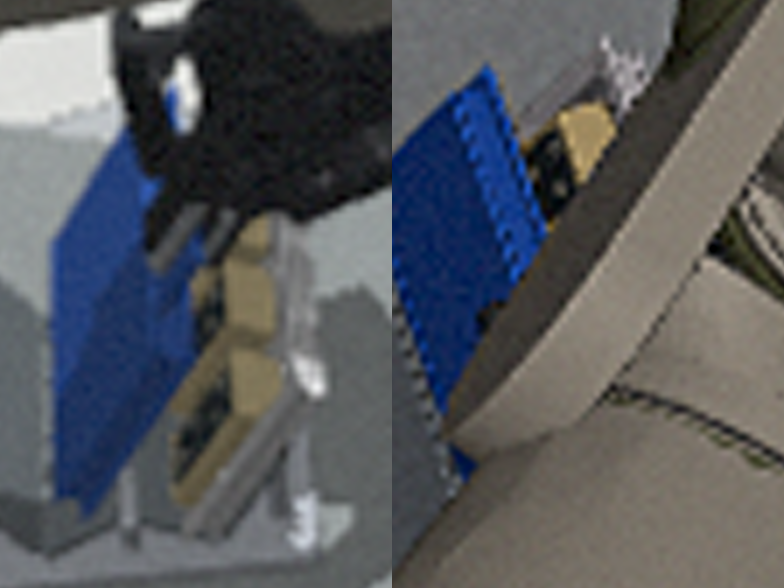

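Side crop: all three blocks lie in the white tray with dark faces showing at (205,310) and (210,430), and the blue tray is clear. Now swing it back.

```bash
cat > sw3.py <<'E'
from go import *
R,_=frame(YAW,ST); p0,Q0,_=cur(); l=R.T@(p0-ST); A=np.array([0,0,40.])
rx=lambda t: Ro.from_rotvec([np.radians(t),0,0]).as_matrix()
for k in range(11):
    q=A+rx(-6*k)@(l-A+W@[0,10,0]); print(k,np.round(R@q+ST-p0).astype(int).tolist(),np.round(R@np.array([-6.*k,0,0]),1).tolist())
print("end B axes",np.round(B.T@(q-cb),1))
E
cat > bp.py <<'E'
from go import *
R,_=frame(YAW,ST)
for du,n in((10,-2),(3,-7),(2,-10),(0,-10),(0,-12)): show((du,n),cb+B@[-35.3,74.7+du,n],-B[:,2],-B[:,1])
p,_,_=cur(); print(np.round(B.T@(R.T@(p-ST)-cb),1))
E
python3 sw3.py
```

```text
0 [2, -5, 9] [0.0, 0.0, 0.0]
1 [-3, 8, 12] [-5.7, -2.0, 0.0]
2 [-8, 22, 14] [-11.3, -3.9, 0.0]
3 [-12, 35, 15] [-17.0, -5.9, 0.0]
4 [-17, 49, 14] [-22.7, -7.8, 0.0]
5 [-22, 62, 12] [-28.4, -9.8, 0.0]
6 [-26, 75, 8] [-34.0, -11.8, 0.0]
7 [-30, 88, 3] [-39.7, -13.7, 0.0]
8 [-35, 100, -4] [-45.4, -15.7, 0.0]
9 [-38, 111, -11] [-51.0, -17.7, 0.0]
10 [-42, 122, -20] [-56.7, -19.6, 0.0]
end B axes [-35.5  83.8  -3.6]
```

```bash
python3 -m jog '[[[1,-3,5],[0,0,0],1],[[2,-5,9],[0,0,0],1],[[-3,8,12],[-5.7,-2,0],1],[[-8,22,14],[-11.3,-3.9,0],1],[[-12,35,15],[-17,-5.9,0],1],[[-17,49,14],[-22.7,-7.8,0],1],[[-22,62,12],[-28.4,-9.8,0],1],[[-26,75,8],[-34,-11.8,0],1]]'
python3 -m jog '[[[-4,13,-5],[-5.7,-1.9,0],1],[[-9,25,-12],[-11.4,-3.9,0],1],[[-12,36,-19],[-17,-5.9,0],1],[[-16,47,-28],[-22.7,-7.8,0],1],[[-16,47,-28],[-22.7,-7.8,0],1],[[-16,47,-28],[-22.7,-7.8,0],1],[[-16,47,-28],[-22.7,-7.8,0],1],[[-16,47,-28],[-22.7,-7.8,0],1]]'
python3 bp.py
```

```text
time_s: 22.77
eef_pos: [459.1, 26.0, 246.1]
ee_rot: [0.011, -0.166, 0.985, -0.054]
force: [-0.2, -0.3, -1.6]
grip_width: 0.054
time_s: 23.43
eef_pos: [443.5, 71.8, 217.5]
ee_rot: [0.043, -0.16, 0.953, -0.255]
force: [-0.2, 1.1, -1.3]
grip_width: 0.049
(10, -2) abs [443.3  71.6 217.9] shift [-0.2 -0.2  0.4] turn [-0.1  0.   0. ]
(3, -7) abs [443.1  72.4 209.3] shift [-0.5  0.6 -8.2] turn [-0.1  0.   0. ]
(2, -10) abs [442.4  74.4 207. ] shift [ -1.1   2.6 -10.5] turn [-0.1  0.   0. ]
(0, -10) abs [442.7  73.4 205.2] shift [ -0.8   1.6 -12.3] turn [-0.1  0.   0. ]
(0, -12) abs [442.1  75.1 204.2] shift [ -1.4   3.2 -13.3] turn [-0.1  0.   0. ]
[-35.1  84.4  -2.3]
```

```bash
python3 -m jog '[[[-0.3,0.3,-4],[0,0,0],1],[[-0.5,0.6,-8],[0,0,0],1],[[-0.8,1.6,-9.2],[0,0,0],1],[[-1.1,2.6,-10.5],[0,0,0],1],[[-1.1,2.6,-10.5],[0,0,0],1],[[-0.8,1.6,-12.3],[0,0,0],1],[[-0.8,1.6,-12.3],[0,0,0],1],[[-0.8,1.6,-12.3],[0,0,0],1]]'
python3 bp.py|tail -1
python3 -m jog '[[[0.1,-0.3,-0.5],[0,0,0],1],[[0.1,-0.3,-0.5],[0,0,0],1],[[-0.2,0.5,-1],[0,0,0],1],[[-0.2,0.5,-1],[0,0,0],1],[[-0.5,1.3,-1.5],[0,0,0],1],[[-0.5,1.3,-1.5],[0,0,0],1],[[-0.5,1.3,-1.5],[0,0,0],1],[[-0.5,1.3,-1.5],[0,0,0],1]]'
python3 bp.py|tail -1
```

```text
time_s: 24.1
eef_pos: [442.6, 74.4, 205.1]
ee_rot: [0.044, -0.161, 0.952, -0.255]
force: [-0.1, 1.8, 5.3]
grip_width: 0.048
[-35.1  75.  -10.8]
time_s: 24.77
eef_pos: [442.5, 75.1, 204.7]
ee_rot: [0.044, -0.161, 0.952, -0.256]
force: [-0.4, -2.2, 11.5]
grip_width: 0.053
[-34.9  75.  -11.7]
```

The tray is in contact with ledge and face. Relax, release, retreat along the slope, then check.

```bash
python3 -m jog '[[[0.2,-0.6,1],[0,0,0],1],[[0.2,-0.6,1],[0,0,0],0.7],[[0.2,-0.6,1],[0,0,0],0.5],[[0.2,-0.6,1],[0,0,0],0.4],[[0.2,-0.6,1],[0,0,0],0.4],[[-4,12,24],[0,0,0],0.4],[[-9,26,50],[0,0,0],0.4],[[-17,48,90],[0,0,0],0.4]]'
python3 -m jog '[[[-10,30,25],[0,0,0],0.4],[[-20,60,50],[0,0,0],0.4],[[-30,90,50],[0,0,0],0.4],[[-40,120,50],[0,0,0],0.4],[[-50,150,50],[0,0,0],0.4],[[-60,180,50],[0,0,0],0.4],[[-70,200,50],[0,0,0],0.4],[[-70,200,50],[0,0,0],0.4]]'
python3 - <<'E'
from tri import *
V=[]
for n in("side","top"):
    c=capture(n); S=7; im=cv2.resize(c["color"],None,fx=S,fy=S,interpolation=cv2.INTER_CUBIC)
    for k,M,col in((cb+B@[0,0,-5.5],B,(0,255,255)),(cw+W@[0,0,-4],W,(0,0,255))):
        for l in boxlines(k,M,np.array([75,50,7.5])):
            p=[tuple(int(S*(w+.5)) for w in pix(c,R@z+ST)) for z in l]; cv2.line(im,p[0],p[1],col,1)
    u,v=map(int,pix(c,[505,0,150])); V.append(im[(v-40)*S:(v+40)*S,(u-28)*S:(u+28)*S]) if 0 else V.append(cv2.resize(im[(v-42)*S:(v+42)*S,(u-42)*S:(u+42)*S],(400,400)))
    for q in("bottle","petri","tape","pen"):
        r=place_of(c,q)[:1]
        if r: print(n,q,np.round(r[0]["centre"][::-1]),round(r[0]["p"],2))
cv2.imwrite("pics/s9.png",np.hstack(V))
E
```

```text
time_s: 25.43
eef_pos: [424.5, 121.2, 288.2]
ee_rot: [0.04, -0.161, 0.953, -0.255]
force: [1.4, 0.1, -0.6]
grip_width: 0.602
time_s: 26.1
eef_pos: [353.9, 324.3, 338.1]
ee_rot: [0.043, -0.163, 0.952, -0.255]
force: [0.4, -0.5, -1.3]
grip_width: 0.597
side bottle [377. 280.] 0.87
side petri [385. 220.] 0.56
side tape [383. 243.] 0.62
side pen [346. 319.] 0.46
top bottle [400. 249.] 0.83
top petri [399. 170.] 0.9
top tape [404. 206.] 0.9
top pen [382. 308.] 0.74
```

View pics/s9.png

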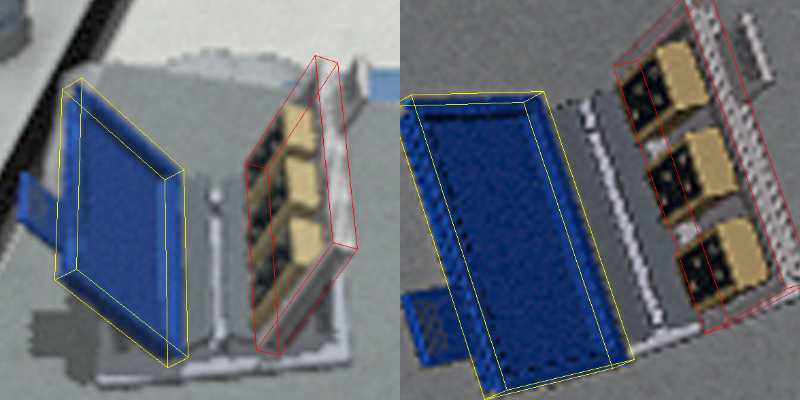

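Both trays match their places, the three dark faces show outward, and the bystanders are where they were. Handing in.

```bash
python3 -c "
from rig import ctrl
print(ctrl.finish_job())"
```

```text
the job is handed in; nothing more can be done
None
```

I capped the blue tray with the white one and gripped the two together (the jaws measured about 30 mm). I swung the pair onto the white face, then lifted the blue tray off squarely by its tab and put it back on its own face, open side outward. I handed the job in at about 26 s of the 61 s allowed.

**Final checks:**
- **Blocks:** the last pictures show all three in the white tray with their dark faces outward.
- **Trays:** both trays lie within about 1–2 pixels (up to about 5 mm) of where I modelled them.
- **Bystanders:** the bottle, petri dishes and tape are still at their first pixel positions, within network noise. The pen was not reliably detected at the start, so I have no before-and-after comparison for it, but the arm never went near it.
- **Forces:** the highest wrist force reading was about 22 N, as I pressed the white tray down onto the ledge.

**Disagreements:**
- The faces turned out about 4–5 mm further apart than my stand model from the listed dimensions, so I found the seated positions by contact force.
- The far ends of the trays looked 1–2 pixels short of the overlay.
- The "flush" check on the capped pair rests on those images, good to about 1–2 mm. In them the blue strip looked narrower than the white, and I did not settle why.
- I viewed 14 pictures, four over the budget of 10.

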